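# Fit the cover panel on the sloping box and lock it with the cam latch

## Task

Put the drilled cover panel onto the four studs of the sloping-front box so that it sits fully down on all four shoulders, then turn the latch handle up over its cam until it drops fully home in the low notch with its tongue over the panel's edge. Leave the box closed like that, with nothing held, and leave the screw jar and the two tape rolls where they are.

Things in the scene. Friction and masses are not known exactly. Their poses are not given: they have to be found in the camera images.
- panel: Loose aluminium cover panel, 90 (its x) x 120 (its y) x 5 mm, 0.3 kg, flat on the bench, pull handle up. Origin: centre of its underside; z out of the face with the handle. Four through holes, 11.5 mm diameter, at x = +-33, y = +-48 mm. Same after half a turn about z; either way round fits.
- bar (a point): Centre of the panel's pull handle, 35 mm above the panel's origin; axes as the panel. A dark bar along the panel's y: 72 mm long, 12 mm thick (x), 14 mm high, on two posts of 10 mm diameter at y = +-30 mm; 23 mm free below the bar.
- box: Grey steel box, fixed on the bench, 113 mm deep (x), 210 mm wide (y), 35 mm high in front (-x), 100 mm at the back. Its top, the deck, slopes at 30 degrees down to the front and is 130 mm long up the slope. Origin: centre of its underside. It carries four studs and, to their left (+y), the latch.
- seat (a point): Where the panel's origin must come: middle of the four studs, level with their shoulders. z: normal of the deck, leaning 30 degrees from vertical to the box's front; x up the slope; y to the box's left. Deck surface 10 mm below. Studs at x = +-33, y = +-48 mm: shoulder 16 mm diameter up to this level, then 8 mm for 9 mm, then a 6 mm taper (tips at 15 mm). Panel's x goes along this x, either way round.
- pivot (a point): Foot of the latch's axle on the deck surface, 95 mm in +y from the seat and 10 mm below it; axes as seat. The latch turns about this z. The grip is at (-70 cos q, +70 sin q) mm in this x, y, where q is latch. A tongue 47 mm long points from the axle away from the lever.
- grip (a point): Middle of the upright round black grip at the latch lever's end: 18 mm diameter, 36 mm tall along the deck's normal, 70 mm from the axle. The lever under it is a steel bar 14 mm wide, 10 mm high. At lift = 0: this point 50 mm above the deck surface, grip's top 68, bar's top 32, bar's underside 22 mm; all moves with the lift.
- latch (a joint): Turn of the latch handle, rad, growing clockwise seen from above. 0 (start 0 to 0.25, stays there): open, lever down the slope, tongue up the slope, clear of the panel. 1.57: at its stop, lever to +y away from the panel, tongue over the panel's edge between two studs. Takes up to about 8 N at the grip up to 1.0 rad; past 1.1 it drops by itself into the notch, which it is in from 1.38 on.
- lift (a joint): Height of the latch handle along the deck's normal, m: its pin rides on a cam. 0 up to 0.35 rad, rising to 0.007 at 0.95, level to 1.05, then a steep drop to -0.005 in the low notch, 1.38 to 1.57 rad. A spring of about 10 N presses it on the cam. In the notch the tongue clears the seated panel by about 2 mm.
- screw_jar: Bystander: glass jar of screws with a lid, 66 mm in diameter, 83 mm tall, standing behind the work; origin at the centre of its underside.
- tape_masking: Bystander: roll of masking tape lying flat, 105 mm in diameter, 24 mm high, behind the work; origin at the centre of its underside.
- tape_elec: Bystander: small roll of black tape lying flat, 62 mm in diameter, 19 mm high, behind the work; origin at the centre of its underside.
Mind the look-alikes: they are no part of the job. Of the things that look like the panel, take the one that is farthest to the robot's right at the start.

How it is judged:
By the outcome, as a careful person would: the job done as asked, in the order asked, and still so for the second after the job is handed in, with the robot touching nothing.
It also fails if it takes over 54 s, if anything falls off the work surface, if the arm or the gripper's body presses on something with over 40 N, if the wrist force passes 120 N, or if a joint passes its speed limit or range.

## Robot

A 6-joint arm with a two-finger parallel gripper is mounted at the origin on a cart in front of the work surface, level with it; the furniture and walls round the work are solid. World frame = base frame: x ahead of the robot, y to its left, z up, the work surface at z = 0. Lengths are in m, angles in rad, forces in N, time in s.
With the tool pointing down it reaches from about 0.3 to 0.775 m from the base axis. Payload 14.6 kg.
Tool frame: the origin (TCP) lies at the very end of the fingers, on their centre line; the grasp point (between the pads) lies 19 mm behind it; z points along the fingers, y is the line along which they close (so a half turn about z gives the same grasp; the last joint's range is limited). The gripper opens to 94 mm and grips with 3 to 60 N. Pads are 16 mm wide; open, the fingers measure 119 mm over their backs; the gripper's body (75 mm by 177 mm) begins 78 mm behind the grasp point.
Start: joints at [-1.252, 0.3, 1.521, -0, 1.321, -0.067], TCP at [0.207, -0.51, 0.205] pointing down, gripper open.
Joint ranges: [-3.03, 3.03], [-0.79, 2.21], [0.23, 2.52], [-1.04, 4.18], [0, 3.07], [-2.55, 2.55]. Speed limits (rad/s): [2.22, 2.22, 2.57, 3.14, 3.14, 3.14].

## Interface

Orientations are given as [roll, pitch, yaw] about the fixed x, y, z axes, in that order (R = Rz(yaw) Ry(pitch) Rx(roll)).
In Python, from station import telemetry, cams, hand_in, nets gives the robot as it stands.
- The arm moves only by the tool move_arm, never from a script. Its argument "increments" is a list of rows, each a list of 4 numbers: the shift along the tool's x, y, z in m, then the turn about the tool's z in rad. In form: [[tx, ty, tz, roll], ...]. A call has 1 to 20 rows; each row shifts and turns the commanded pose from where the row before left it, along the tool's axes as they then stand; what a row does not reach is not made up. A row lasts 1/8 s, in which the tool goes at most 62.5 mm and 10.7 degrees, less where a joint would pass 70% of its speed; a pose out of reach is approached as far as the arm can. A call is refused whole if a number of a shift passes 0.0625 or a number of a turn 0.188, either way. A call with a gripper value outside its range is refused whole. "grip" is the opening, from 0 (shut) to 1 (fully open), set as the call begins (left out, the last holds). The fingers move at their own pace and stop on an object; "force" is the grip in N (left out, the last holds). Time passes only in rows, so rows that do not move let the fingers close. It gives the time, the measured TCP pose, the force, the opening and the grip force at its end, in the units of the state.
- telemetry.get_obs(): the state, without advancing time (a new reading comes with each control period).
- cams.camera(name): name is "side" or "top"; returns the picture (400x640x3 uint8, blue, green, red); there is no depth.
- cams.camera_model(name): a dict with "intrinsics" (3x3 intrinsics, pixels), "k1" (the pictures are not rectified: a ray, as slopes to the right and down, at radius r is drawn at 1 + k1 r^2 times it, then the intrinsics apply), "xyz" and "attitude" of the camera in the world. Camera axes: x right, y up, looking along -z (the intrinsics and any distortion apply to the point x, -y, -z); pixel columns grow to the right and rows downward; lengths in m; the calibration is good to about 2 mm. A picture is of the moment at which its call begins. camera_model takes no time and is no camera call.
- hand_in(): hands the job in; it is judged then, once.
Trained networks look in the newest picture that a camera, given by its name, has taken for a name from the list of things; names that differ only in an ending like _2 or _b are one class to them, and where a whole thing is asked for, a point or a joint stands for the part that bears it (a point fixed in the world has none). Each returns a list of dicts, best first, with "conf" (0 to 1); they miss things now and then, are a little off and sometimes report something else, mostly with a low value. They report only what shows in the picture. A call takes as long as a camera call. They do not tell look-alikes from the thing itself.
- nets.search_frame(camera, query): "extent" ([left, top, right, bottom] in pixels, round what is visible of it).
- nets.mark_of(camera, query): "centre" ([column, row] in pixels: a listed point, or the origin of a listed thing).
The state is a dict: "time_s": time; "qpos": joint angles; "joint_vel": joint speeds; "tau": joint torques, N m; "ee_pos": TCP position; "eef_rot": TCP orientation; "force": force on the tool from outside, world axes, zero at the start; "moment": the same for the moment, N m; "grip_width": finger opening in m; "grip_force": force on a finger pad.
Only numpy, scipy, OpenCV 4.12 (cv2) and the standard library are available. Lean on these libraries where they do the work, as an engineer would, in place of code of your own. Each camera call takes 0.05 s, during which the arm holds its last target. There are 200 camera calls.

## Working session

There is one attempt and no reset: what is moved stays moved. The work goes in short steps, Python scripts to look and compute and a tool call to move; the robot and the scene stay as the last step left them, time stands still between calls to the robot, and variables do not carry over. Pictures are saved under pics/ and viewed, at most 10 in all, crops included, and the job is handed in when it is done.

Besides the shell and the picture viewer there is one more tool, called after "Request:" by a JSON object that holds its "name" and its "arguments". move_arm: Moves the arm, as the interface text tells. Its arguments: {"type":"object","properties":{"increments":{"type":"array"},"grip":{"type":"number"},"force":{"type":"number"}},"required":["increments"]}

```bash
ls; mkdir -p pics
python3 - <<'E'
from station import telemetry,cams,nets
import cv2,numpy as np
o=telemetry.get_obs();print({k:np.round(v,3).tolist() for k,v in o.items()})
for c in("top","side"):
    cv2.imwrite(f"pics/{c}0.png",cams.camera(c)); print(c,cams.camera_model(c))
    for q in("panel","box","bar","grip","seat","pivot"):
        print(q,[(np.round(d["centre"]).tolist(),round(d["conf"],2)) for d in nets.mark_of(c,q)])
E
```

```text
pics
{'time_s': 0.0, 'qpos': [-1.252, 0.3, 1.522, 0.0, 1.321, -0.067], 'joint_vel': [-0.0, 0.001, 0.001, 0.002, -0.0, 0.001], 'tau': [-0.0, -53.181, -35.273, 0.071, 0.024, -0.0], 'ee_pos': [0.207, -0.509, 0.205], 'eef_rot': [-3.14, -0.0, 0.386], 'force': [0.548, 1.028, 0.118], 'moment': [-0.003, 0.036, -0.021], 'grip_force': 0.0, 'grip_width': 0.094}
top {'intrinsics': array([[408.62876515,   0.        , 318.88623014],
       [  0.        , 408.62876515, 199.7018375 ],
       [  0.        ,   0.        ,   1.        ]]), 'k1': -0.06870738540949656, 'xyz': array([0.47039941, 0.01512954, 1.0312783 ]), 'attitude': array([ 0.09439886,  0.02803441, -1.58426466])}
panel [([403.0, 209.0], 0.7), ([215.0, 282.0], 0.7)]
box [([265.0, 209.0], 0.96), ([407.0, 206.0], 0.21)]
bar [([407.0, 206.0], 0.66), ([208.0, 284.0], 0.6), ([277.0, 210.0], 0.56)]
grip [([223.0, 234.0], 0.56)]
seat [([280.0, 207.0], 0.62), ([262.0, 208.0], 0.57)]
pivot [([404.0, 211.0], 0.72), ([239.0, 203.0], 0.58)]
side {'intrinsics': array([[369.2363896 ,   0.        , 320.01300036],
       [  0.        , 369.2363896 , 199.49560972],
       [  0.        ,   0.        ,   1.        ]]), 'k1': -0.04564343462508992, 'xyz': array([0.39041562, 0.82635086, 0.47785571]), 'attitude': array([ 1.12630718,  0.00382742, -2.95469164])}
panel [([332.0, 200.0], 0.8)]
box [([305.0, 267.0], 0.73)]
bar [([389.0, 308.0], 0.97), ([334.0, 188.0], 0.93), ([328.0, 261.0], 0.42)]
grip [([326.0, 262.0], 0.9)]
seat [([312.0, 230.0], 0.81)]
pivot [([288.0, 252.0], 0.65)]
```

View pics/top0.png

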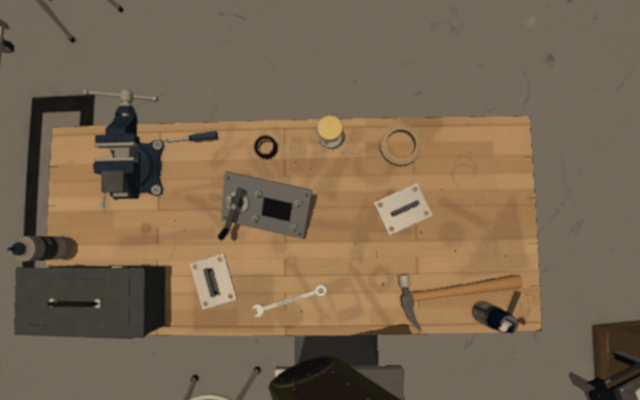

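View pics/side0.png

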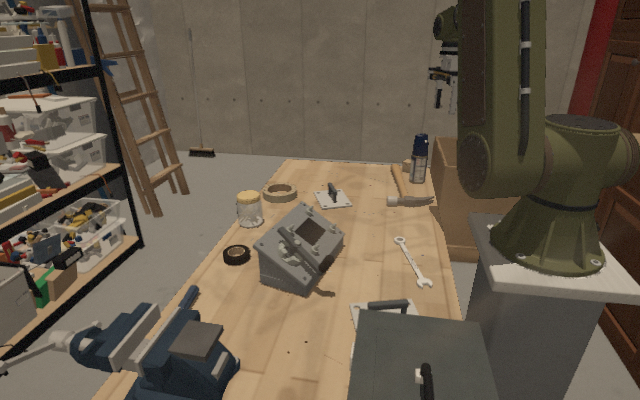

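The top view shows two panel look-alikes, at (404,209) and (213,281). The box is at about (266,205), with its latch on the image's left and its lever at (232,213). Image right is the robot's right, so I choose the panel at (404,209). Next I check it in a close crop.

Run:
```python
import cv2,numpy as np
t=cv2.imread("pics/top0.png");s=cv2.imread("pics/side0.png")
def crop(im,x,y,w,h,k):
    c=cv2.resize(im[y:y+h,x:x+w],None,fx=k,fy=k,interpolation=cv2.INTER_CUBIC)
    for i in range(0,w,10): cv2.putText(c,str(x+i),(i*k,8),0,.3,(0,255,255),1); cv2.line(c,(i*k,9),(i*k,14),(0,255,255),1)
    for j in range(0,h,10): cv2.putText(c,str(y+j),(0,j*k+3),0,.3,(0,255,0),1); cv2.line(c,(20,j*k),(26,j*k),(0,255,0),1)
    return c
A=crop(t,215,167,100,75,6); B=crop(t,370,180,65,58,6)
cv2.imwrite("pics/box_c.png",A)
C=crop(s,250,175,110,120,4)
out=np.zeros((480,840,3),np.uint8);out[:348,:390]=B;out[:480,400:840]=C
cv2.imwrite("pics/pan_c.png",out[:,:800])
```

```text
(no output)
```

View pics/pan_c.png

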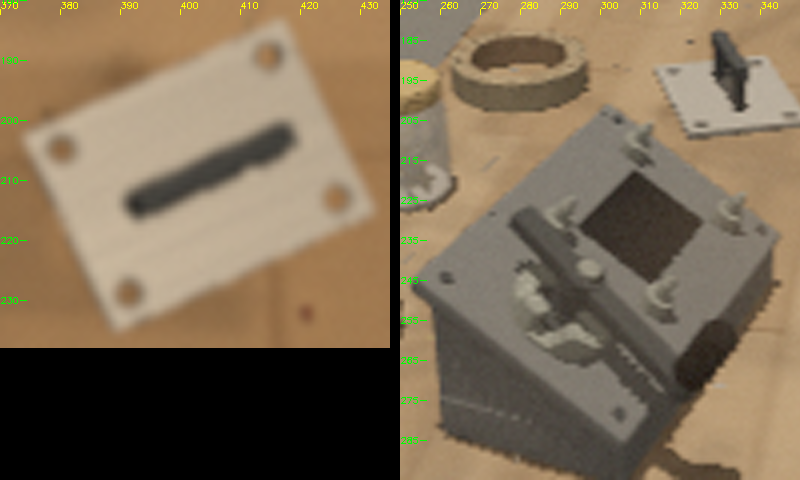

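View pics/box_c.png

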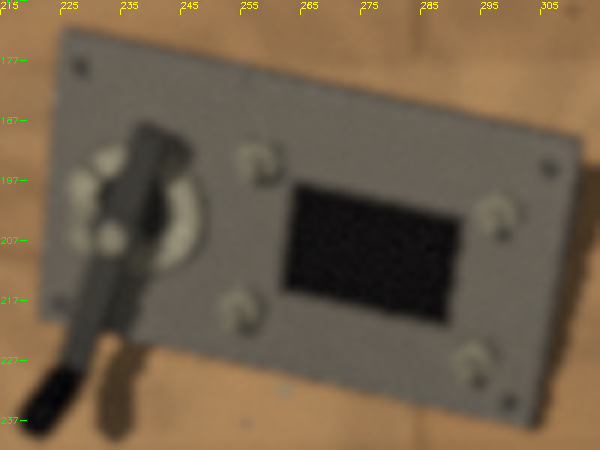

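The crops show the chosen panel's corners, its four holes and its bar; the holes are at about (380,205), (414,189), (426,213) and (391,228). They also show the four studs, the deck corners, and the latch open with its lever down-slope. Now I fit the poses.

```bash
cat > h.py <<'E'
import numpy as np
from station import cams
from scipy.spatial.transform import Rotation as Rn
from scipy.optimize import least_squares
M={c:cams.camera_model(c) for c in("top","side")}
def proj(c,P):
    m=M[c];p=(np.atleast_2d(P)-m["xyz"])@Rn.from_euler("xyz",m["attitude"]).as_matrix()
    s=np.c_[p[:,0],-p[:,1]]/-p[:,2:3]; s=s*(1+m["k1"]*(s**2).sum(1,keepdims=True))
    K=m["intrinsics"]; return s*[K[0,0],K[1,1]]+K[:2,2]
def Rz(a): return Rn.from_euler("z",a).as_matrix()
def place(p,L): return np.asarray(L)@Rz(p[2]).T+[p[0],p[1],0]
c30,s30=np.cos(np.pi/6),.5
# deck frame: u up slope from deck middle, v left, w normal -> box frame
def deck(u,v,w): return [u*c30-w*s30, v, .0675+u*s30+w*c30]
def seatpt(p,u,v,w): # seat frame pt; p=[x,y,yaw,su,sv]
    return place(p,[deck(p[3]+u,p[4]+v,w+.01)])[0]
E
cat > fit.py <<'E'
from h import *
np.set_printoptions(precision=4,suppress=True)
def tc(a,x0,y0,k): return np.array(a)/k+[x0,y0]+.5/k-.5
hol=tc([(62,149),(267,55),(336,198),(128,292)],370,180,6)
cor=tc([(22,139),(284,18),(375,210),(118,333)],370,180,6)
# side view panel corners
L=[(-.033,.048,.005),(.033*-1,-.048,.005)]
# order by image: hole1 left(+y) top(+x)...
def res(p):
    h=[(.033,.048,.005),(.033,-.048,.005),(-.033,-.048,.005),(-.033,.048,.005)]
    k=[(.045,.06,.005),(.045,-.06,.005),(-.045,-.06,.005),(-.045,.06,.005)]
    return np.r_[(proj("top",place(p,h))-hol).ravel(),(proj("top",place(p,k))-cor).ravel()]
r=least_squares(res,[.47,-.2,.4]);print("panel",r.x,r.fun.reshape(-1,2).round(1).tolist())
tcor=tc([(65,27),(582,137),(535,430),(40,318)],215,167,6)
dl=[deck(.065,.105,0),deck(.065,-.105,0),deck(-.065,-.105,0),deck(-.065,.105,0)]
scor=tc([(605-400,106),(780-400,234),(627-400,442),(412-400,280)],250,175,4)
sl=[dl[1],dl[2],dl[3],dl[0]]
tst=tc([(256,160),(495,214),(472,360),(240,308)],215,167,6)
sst=tc([(640-400,126),(740-400,197),(664-400,281),(570-400,198)],250,175,4)
sxy=[(.033,.048),(.033,-.048),(-.033,-.048),(-.033,.048)]
def rb(p,wt=1,ws=1,wst=1):
    a=(proj("top",place(p,dl))-tcor)*wt; b=(proj("side",place(p,sl))-scor)*ws
    S=[seatpt(p,u,v,0) for u,v in sxy]; T=[seatpt(p,u,v,.014) for u,v in sxy]
    c=(proj("top",S)-tst)*wt*wst; d=(proj("side",[T[i] for i in(1,2,3,0)])-sst)*ws
    return np.r_[a.ravel(),b.ravel(),c.ravel(),d.ravel()]
for w in((1,1),(1,0.01),(0.01,1)):
    r=least_squares(rb,[.47,.13,-.2,0,-.03],args=w);print("box",w,r.x);print(r.fun.reshape(-1,2).round(1).tolist())
E
python3 fit.py
```

```text
panel [ 0.5422 -0.1679  0.4168] [[-0.0, 0.3], [0.1, 0.0], [0.1, -0.1], [0.3, 0.3], [0.3, -0.4], [-0.5, -0.1], [-0.0, 0.2], [-0.3, -0.2]]
box (1, 1) [ 0.5517  0.1704 -0.2252 -0.0005 -0.0284]
[[-1.4, -0.2], [0.4, -0.1], [-0.3, -0.8], [-0.8, -0.2], [0.4, -1.5], [0.4, -0.4], [0.1, 0.0], [0.1, -1.6], [-0.4, -0.7], [-0.0, -1.1], [-0.2, -0.8], [-0.6, -0.6], [1.9, -0.4], [0.1, -0.6], [1.8, -0.4], [-0.2, 0.7]]
box (1, 0.01) [ 0.551   0.1692 -0.2287 -0.0018 -0.0281]
[[-0.7, -0.1], [1.0, 0.4], [0.1, -0.3], [-0.4, -0.1], [0.0, -0.0], [0.0, -0.0], [0.0, -0.0], [0.0, -0.0], [-0.0, 0.1], [0.3, -0.2], [0.0, 0.0], [-0.3, 0.1], [0.0, -0.0], [0.0, -0.0], [0.0, -0.0], [0.0, 0.0]]
box (0.01, 1) [ 0.5516  0.1733 -0.2197  0.0012 -0.0285]
[[-0.0, 0.0], [-0.0, -0.0], [-0.0, -0.0], [-0.0, 0.0], [-0.1, -1.0], [0.1, 0.1], [0.2, 1.0], [-0.2, -0.7], [-0.0, -0.0], [-0.0, -0.0], [-0.0, -0.0], [-0.0, -0.0], [0.9, -0.3], [-0.8, -0.5], [1.0, -0.3], [-1.1, 0.9]]
```

Request:
{"name": "move_arm", "arguments": {"increments": [[0.04387,-0.01898,0,-0.031],[0.04387,-0.01898,0,0],[0.04387,-0.01898,0,0],[0.04387,-0.01898,0,0],[0.04387,-0.01898,0,0],[0.04387,-0.01898,0,0],[0.04387,-0.01898,0.01,0],[0.04387,-0.01898,0.02,0],[0.04387,-0.01898,0.03,0],[0.04387,-0.01898,0.02,0],[0,0,0,0],[0,0,0,0]], "grip": 1}}

```text
time_s: 2.2
ee_pos: [0.5322, -0.1598, 0.1257]
eef_rot: [3.141, -0.0, 0.417]
force: [0.3, 0.7, -0.7]
grip_width: 0.0941
grip_force: 0.0
```

Request:
{"name": "move_arm", "arguments": {"increments": [[0.0059,0.0115,0.02,0],[0,0,0.03,0],[0,0,0.03,0],[0,0,0.02,0],[0,0,0.0087,0],[0,0,0,0]]}}

```text
time_s: 2.95
ee_pos: [0.5423, -0.1682, 0.0172]
eef_rot: [3.141, -0.0, 0.416]
force: [0.3, -0.3, 0.4]
grip_width: 0.0938
grip_force: 0.0
```

Request:
{"name": "move_arm", "arguments": {"increments": [[0,0,0,0],[0,0,0,0],[0,0,0,0],[0,0,0,0],[0,0,0,0]], "grip": 0.7, "force": 30}}

```text
time_s: 3.58
ee_pos: [0.5427, -0.1677, 0.0173]
eef_rot: [3.141, -0.001, 0.417]
force: [-2.3, -1.1, 5.9]
grip_width: 0.0719
grip_force: 30.0
```

Request:
{"name": "move_arm", "arguments": {"increments": [[0,0,-0.02,0],[0,0,-0.05,0],[0,0,-0.05,0],[0,0,-0.03,0],[0.0049,-0.0406,0,0],[0.0049,-0.0406,0,0],[0.0049,-0.0406,0,0],[0.0049,-0.0406,0,0],[0.0049,-0.0406,0,0],[0.0049,-0.0406,0,0],[0.0049,-0.0406,0,0],[0.0049,-0.0406,0,0],[0,0,0,0.107],[0,0,0,0.107],[0,0,0,0.107],[0,0,0,0.107],[0,0,0,0.107],[0,0,0,0.107],[0,0,0,0],[0,0,0,0]], "force": 40}}

```text
time_s: 6.08
ee_pos: [0.4465, 0.1453, 0.1665]
eef_rot: [3.141, 0.001, -0.223]
force: [0.0, 0.6, -4.4]
grip_width: 0.0713
grip_force: 40.0
```

Run:
```python
from station import cams
import cv2,numpy as np
t=cams.camera("top");s=cams.camera("side");cv2.imwrite("pics/t1.png",t);cv2.imwrite("pics/s1.png",s)
a=cv2.resize(t[150:300,200:340],None,fx=2.8,fy=2.8,interpolation=2);b=cv2.resize(s[180:330,230:370],None,fx=2.8,fy=2.8,interpolation=2)
cv2.imwrite("pics/v1.png",np.hstack([a,b]))
```

```text
(no output)
```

View pics/v1.png

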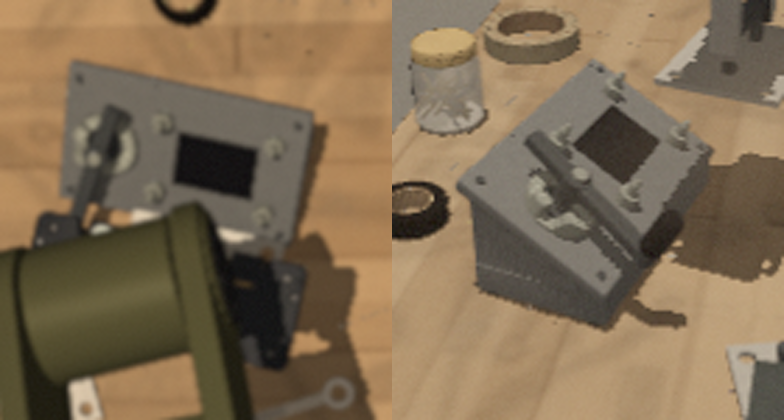

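The view shows the panel held in front of the box, its white edge at about (285,234) in the top view, with the latch clear. I lower its upper edge onto the box's front edge to tilt it in the grip.

Request:
{"name": "move_arm", "arguments": {"increments": [[0,0,0.03,0],[0,0,0.03,0],[0,0,0.03,0],[0,0,0.01,0],[0,0,0,0],[0,0,0.004,0],[0,0,0.004,0],[0,0,0.004,0],[0,0,0.003,0],[0,0,0,0]]}}

```text
time_s: 7.42
ee_pos: [0.4459, 0.1457, 0.052]
eef_rot: [-3.142, 0.002, -0.225]
force: [-11.4, 2.3, 7.7]
grip_width: 0.0713
grip_force: 40.0
```

Request:
{"name": "move_arm", "arguments": {"increments": [[0,0,0.002,0],[0,0,0.002,0],[0,0,0.002,0],[0,0,0,0]]}}

```text
time_s: 7.92
ee_pos: [0.4453, 0.1458, 0.0459]
eef_rot: [3.141, 0.003, -0.225]
force: [-14.1, 3.3, 9.4]
grip_width: 0.0715
grip_force: 40.0
```

Run:
```python
from station import cams
import cv2
s=cams.camera("side");cv2.imwrite("pics/s2.png",s)
cv2.imwrite("pics/v2.png",cv2.resize(s[180:330,250:430],None,fx=4,fy=4,interpolation=2))
```

```text
(no output)
```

View pics/v2.png

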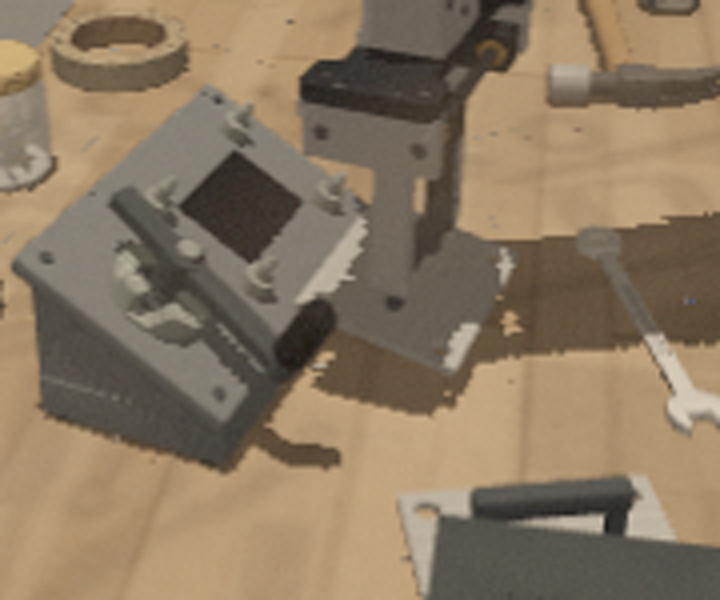

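The panel is tilting about its bar with its front edge lower: its near front corner is at about (362,273) and its far front corner at about (376,242). I'll estimate the tilt from these two points.

```bash
cat >> h.py <<'E'
def held(tcp,yaw,phi,L,off=(0,0)):
    # panel pts L, held with bar at tcp+17.7mm; phi tilts +x end up
    R=Rz(yaw)@Rn.from_euler("y",-phi).as_matrix()
    return (np.asarray(L)-[0,0,.035])@R.T+Rz(yaw)@[off[0],off[1],0]+np.asarray(tcp)+[0,0,.0177]
E
python3 - <<'E'
from h import *
for d in (0,5,10,15,20,25):
    print(d,proj("side",held([.4453,.1458,.0459],-.225,np.radians(d),[(-.045,.06,.005),(-.045,-.06,.005),(.045,-.06,.005)])).round(1).tolist())
E
```

```text
0 [[365.7, 269.5], [381.4, 240.3], [344.2, 232.4]]
5 [[364.2, 270.7], [380.1, 241.5], [343.3, 230.7]]
10 [[362.7, 271.8], [378.7, 242.6], [342.5, 229.0]]
15 [[361.0, 272.7], [377.2, 243.5], [341.8, 227.2]]
20 [[359.2, 273.5], [375.5, 244.2], [341.4, 225.4]]
25 [[357.3, 274.1], [373.8, 244.8], [341.0, 223.6]]
```

Request:
{"name": "move_arm", "arguments": {"increments": [[0,0,0.002,0],[0,0,0.002,0],[0,0,0.002,0],[0,0,0.002,0],[0,0,0.001,0],[0,0,0,0]]}}

```text
time_s: 8.72
ee_pos: [0.4453, 0.1458, 0.0366]
eef_rot: [3.141, 0.003, -0.225]
force: [-12.8, 4.6, 5.4]
grip_width: 0.0715
grip_force: 40.0
```

Run:
```python
from h import *
from station import telemetry
import cv2
o=telemetry.get_obs();s=cams.camera("side")
cv2.imwrite("pics/v3.png",cv2.resize(s[180:300,300:420],None,fx=5,fy=5,interpolation=2))
for d in (15,20,25,30):
    print(d,(proj("side",held(o["ee_pos"],-.225,np.radians(d),[(-.045,.06,.005),(-.045,-.06,.005),(.045,-.06,.005)]))).round(1).tolist())
```

```text
15 [[360.8, 276.4], [376.9, 246.9], [341.8, 230.6]]
20 [[359.0, 277.2], [375.3, 247.6], [341.3, 228.9]]
25 [[357.1, 277.7], [373.6, 248.2], [341.0, 227.1]]
30 [[355.2, 278.1], [371.8, 248.7], [340.8, 225.3]]
```

View pics/v3.png

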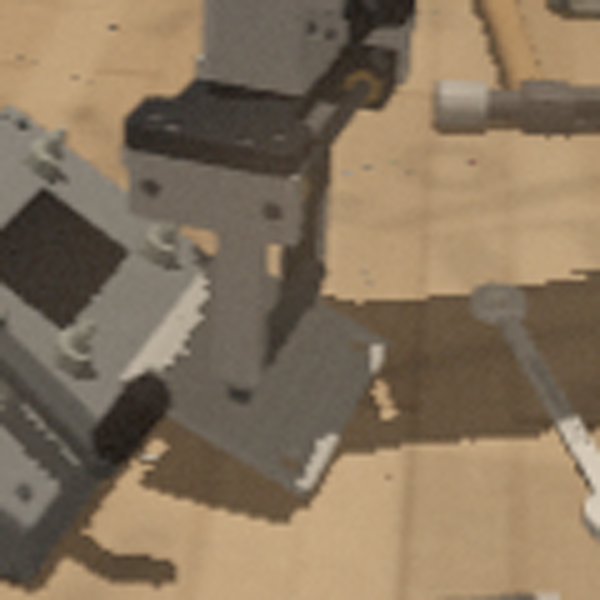

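Request:
{"name": "move_arm", "arguments": {"increments": [[-0.01,0,-0.01,0],[-0.01,0,-0.04,0],[0,0,-0.05,0],[0,0,0,0],[0,0,0,0]]}}

```text
time_s: 9.4
ee_pos: [0.4267, 0.1496, 0.136]
eef_rot: [3.141, 0.001, -0.225]
force: [-0.7, 0.0, -4.3]
grip_width: 0.0717
grip_force: 40.0
```

Run:
```python
from h import *
from station import telemetry
import cv2
o=telemetry.get_obs();s=cams.camera("side");print(o["ee_pos"],o["eef_rot"])
c=s[150:270,300:420]; c=cv2.resize(c,None,fx=5,fy=5,interpolation=2)
pts=[(-.045,.06,.005),(-.045,-.06,.005),(.045,-.06,.005),(.045,.06,.005)]
for d,col in((15,(0,0,255)),(25,(0,255,0))):
    P=proj("side",held(o["ee_pos"],-.225,np.radians(d),pts));print(d,P.round(1).tolist())
    cv2.polylines(c,[((P-[300,150]+.5)*5).astype(int)],True,col,1)
cv2.imwrite("pics/v4.png",c)
```

```text
[0.42669012 0.14962874 0.13598672] [ 3.14124599e+00  5.93298463e-04 -2.25257194e-01]
15 [[372.7, 236.3], [388.3, 209.9], [350.8, 193.6], [330.5, 217.0]]
25 [[368.7, 238.0], [384.7, 211.5], [350.0, 189.6], [329.4, 212.6]]
```

View pics/v4.png

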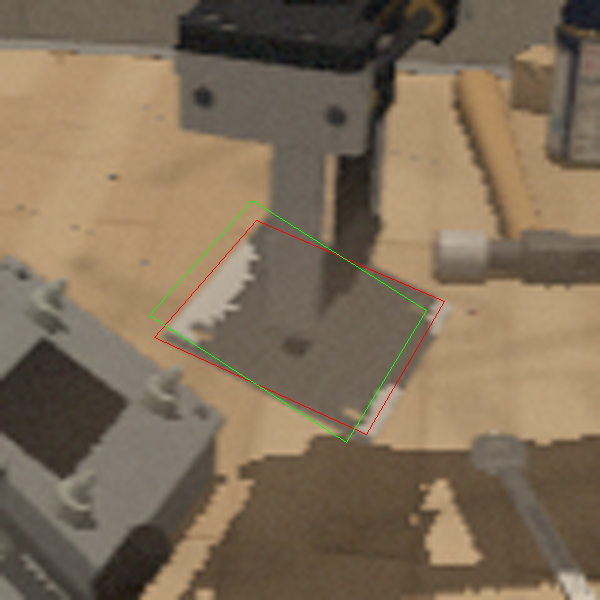

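Run:
```python
from h import *
tcp=[.4267,.1496,.1360]
m=np.array([(372,438),(450,299),(160,331)])/5+[299.6,149.6]
pts=[(-.045,.06,.005),(-.045,-.06,.005),(.045,.06,.005)]
def f(v):
    P=held(tcp,-.225,v[0],pts,(v[1],v[2])); P[:,2]+=v[3]; return np.r_[(proj("side",P)-m).ravel(),v[2]*500,v[3]*300]
r=least_squares(f,[.3,0,0,0]);print(np.degrees(r.x[0]),r.x[1:]*1e3,r.fun.round(2))
```

```text
16.900183318730047 [-3.62165632e+00  2.44838322e-03  1.11111275e+00] [-0.11 -0.63 -0.25  0.67  0.33  0.21  0.    0.33]
```

The overlay puts the panel tilted about 17°, with its bar about 3.6 mm nearer the robot than the tool axis. That is enough to hook the upper holes first and hinge it down. I move over the seat and compare the panel with the studs there.

Request:
{"name": "move_arm", "arguments": {"increments": [[0,0,-0.01,0],[0.0187,-0.0041,0,0],[0.0187,-0.0041,0,0],[0.0187,-0.0041,0,0],[0.0187,-0.0041,0,0],[0.0186,-0.0042,0,0],[0,0,0.01,0],[0,0,0,0],[0,0,0,0]]}}

```text
time_s: 10.58
ee_pos: [0.5224, 0.149, 0.1367]
eef_rot: [3.141, 0.0, -0.225]
force: [-0.4, 0.7, -3.1]
grip_width: 0.0714
grip_force: 40.0
```

```bash
cat > ov.py <<'E'
from h import *
from station import telemetry
import cv2,sys
n=sys.argv[1]
o=telemetry.get_obs();print(o["ee_pos"],o["eef_rot"])
out=[]
for cam,(x,y) in(("side",(255,170)),("top",(215,160))):
    s=cams.camera(cam);cv2.imwrite(f"pics/{cam}_{n}.png",s)
    c=cv2.resize(s[y:y+100,x:x+100],None,fx=5 if cam=="side" else 3,fy=5 if cam=="side" else 3,interpolation=2)
    out.append(c)
out[1]=cv2.copyMakeBorder(out[1],0,200,0,0,0)
cv2.imwrite(f"pics/v{n}.png",np.hstack(out))
E
python3 ov.py 5
```

```text
[0.52237686 0.14904291 0.13672042] [ 3.14140273e+00  4.54657749e-04 -2.25018923e-01]
```

View pics/v5.png

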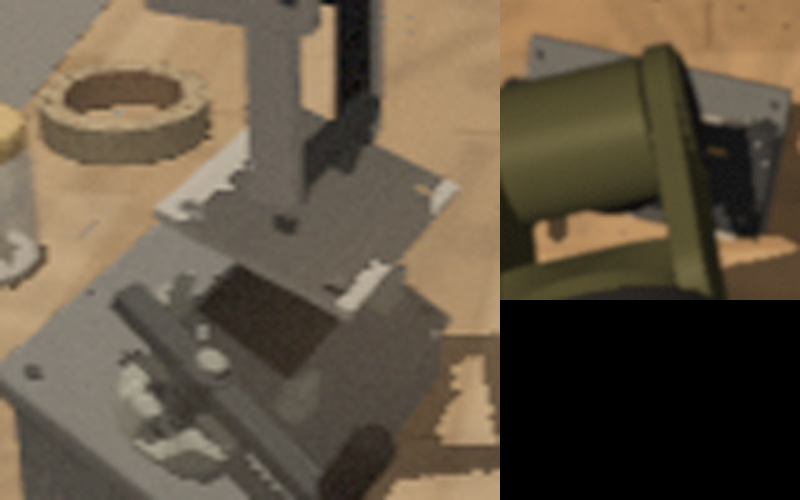

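The side view shows the panel above the deck: up-slope near corner at about (286,212), front near corner at (325,232), front far corner at (346,207). The top view is blocked by the arm. I refine the offset between panel and box numerically.

```bash
cat > rel.py <<'E'
from h import *
import cv2
np.set_printoptions(precision=4,suppress=True)
pts=[(-.045,.06,.005),(-.045,-.06,.005),(.045,.06,.005)]
D=[([.4267,.1496,.1360],np.array([(372,438),(450,299),(160,331)])/5+[299.6,149.6]),
   ([.5224,.1490,.1367],np.array([(350,312),(458,185),(157,211)])/5+[254.6,169.6])]
def f(v,w):
    e=[]
    for t,m in D:
        P=held(t,-.225,v[0],pts,(v[1],v[2]));P[:,2]+=v[3];e.append((proj("side",P)-m).ravel())
    return np.r_[np.concatenate(e),v[2]*w,v[3]*300]
for w in(0,500):
    r=least_squares(f,[.3,0,0,0],args=(w,));print("panel side",np.degrees(r.x[0]),r.x[1:]*1e3,r.fun.round(1))
import fit
for cam,c0 in(("top",fit.tcor),("side",fit.scor)):
    g=cv2.cvtColor(cv2.imread(f"pics/{cam}0.png"),6)
    c=cv2.cornerSubPix(g,c0.astype(np.float32).reshape(-1,1,2).copy(),(3,3),(-1,-1),(3,50,.01)).reshape(-1,2)
    print(cam,(c-c0).round(1).tolist())
E
python3 rel.py | grep -v box
```

```text
panel side 17.203433311862423 [-3.7175 -2.5537 -0.512 ] [ 0.1 -0.5 -0.1  0.9  0.8  0.3  0.2 -0.3 -0.3 -0.2 -0.8 -0.2 -0.  -0.2]
panel side 17.230790595095016 [-4.4899 -0.4064  0.6268] [ 0.2 -0.4  0.1  0.9  0.8  0.3  0.1 -0.2 -0.3 -0.2 -1.  -0.2 -0.2  0.2]
panel [ 0.5422 -0.1679  0.4168] [[-0.0, 0.3], [0.1, 0.0], [0.1, -0.1], [0.3, 0.3], [0.3, -0.4], [-0.5, -0.1], [-0.0, 0.2], [-0.3, -0.2]]
[[-1.4, -0.2], [0.4, -0.1], [-0.3, -0.8], [-0.8, -0.2], [0.4, -1.5], [0.4, -0.4], [0.1, 0.0], [0.1, -1.6], [-0.4, -0.7], [-0.0, -1.1], [-0.2, -0.8], [-0.6, -0.6], [1.9, -0.4], [0.1, -0.6], [1.8, -0.4], [-0.2, 0.7]]
[[-0.7, -0.1], [1.0, 0.4], [0.1, -0.3], [-0.4, -0.1], [0.0, -0.0], [0.0, -0.0], [0.0, -0.0], [0.0, -0.0], [-0.0, 0.1], [0.3, -0.2], [0.0, 0.0], [-0.3, 0.1], [0.0, -0.0], [0.0, -0.0], [0.0, -0.0], [0.0, 0.0]]
[[-0.0, 0.0], [-0.0, -0.0], [-0.0, -0.0], [-0.0, 0.0], [-0.1, -1.0], [0.1, 0.1], [0.2, 1.0], [-0.2, -0.7], [-0.0, -0.0], [-0.0, -0.0], [-0.0, -0.0], [-0.0, -0.0], [0.9, -0.3], [-0.8, -0.5], [1.0, -0.3], [-1.1, 0.9]]
top [[0.1, -0.6], [-0.1, -0.2], [0.3, 0.6], [-0.2, -0.4]]
side [[0.0, 0.0], [0.0, 0.6], [-0.8, 0.1], [0.0, 0.0]]
```

Run:
```python
from h import *
import cv2
from scipy.ndimage import map_coordinates
for n,tcp,z0 in(("t1",[.4465,.1453,.1665],0),("top_5",[.5224,.1490,.1367],0)):
    g=cv2.cvtColor(cv2.imread(f"pics/{n}.png"),6).astype(float)
    for hgt in (.10,.14,.18):
        for lx in(-.02,0,.02):
            ys=np.arange(-.07,-.115,-.003)
            P=np.array([[lx,y,0] for y in ys])@Rz(-.224).T+tcp+[0,0,hgt]
            q=proj("top",P);v=map_coordinates(g,[q[:,1],q[:,0]],order=1)
            print(n,hgt,lx,q[0].round(1),v.round().astype(int).tolist())
    # along tool x at y=-.075
    for hgt in (.10,.14):
        xs=np.arange(-.055,.056,.004);P=np.array([[x,-.075,0] for x in xs])@Rz(-.224).T+tcp+[0,0,hgt];q=proj("top",P)
        print("x",hgt,map_coordinates(g,[q[:,1],q[:,0]],order=1).round().astype(int).tolist())
```

```text
t1 0.1 -0.02 [295.1 270.7] [23, 23, 24, 31, 34, 55, 120, 147, 147, 144, 142, 130, 106, 83, 69]
t1 0.1 0 [297.4 260.1] [21, 22, 41, 60, 61, 54, 61, 70, 70, 71, 69, 71, 69, 70, 70]
t1 0.1 0.02 [299.7 249.5] [56, 78, 76, 59, 53, 48, 63, 73, 73, 74, 74, 75, 74, 74, 75]
t1 0.14 -0.02 [293.2 272.4] [22, 22, 22, 23, 23, 25, 79, 132, 123, 104, 92, 83, 73, 72, 72]
t1 0.14 0 [295.6 261.3] [21, 22, 23, 42, 61, 59, 53, 66, 70, 69, 70, 69, 70, 70, 70]
t1 0.14 0.02 [298.  250.1] [31, 46, 64, 62, 58, 52, 52, 70, 74, 74, 74, 74, 74, 74, 74]
t1 0.18 -0.02 [291.  274.4] [50, 30, 29, 37, 27, 21, 30, 71, 81, 72, 71, 72, 73, 72, 73]
t1 0.18 0 [293.6 262.6] [23, 21, 23, 21, 42, 58, 56, 57, 68, 69, 75, 73, 69, 70, 70]
t1 0.18 0.02 [296.1 250.8] [21, 22, 41, 59, 59, 56, 52, 62, 74, 74, 74, 74, 74, 74, 73]
x 0.1 [73, 72, 72, 70, 44, 19, 30, 31, 21, 23, 21, 23, 24, 29, 35, 47, 58, 61, 61, 86, 67, 58, 61, 65, 66, 65, 69, 84]
x 0.14 [69, 72, 72, 73, 72, 52, 23, 30, 32, 23, 23, 23, 22, 20, 22, 21, 37, 47, 52, 70, 78, 60, 56, 64, 65, 61, 68, 68]
top_5 0.1 -0.02 [294.2 230.1] [23, 23, 21, 24, 25, 34, 49, 61, 66, 6
[... 302 characters left out ...]
.14 0 [294.6 219.1] [21, 21, 29, 53, 63, 60, 48, 51, 60, 63, 61, 63, 60, 61, 60]
top_5 0.14 0.02 [296.9 208.5] [29, 58, 74, 62, 58, 52, 44, 52, 64, 67, 65, 73, 113, 135, 131]
top_5 0.18 -0.02 [290.2 229.2] [29, 21, 23, 22, 22, 23, 25, 36, 52, 63, 67, 66, 65, 65, 65]
top_5 0.18 0 [292.6 218. ] [22, 22, 21, 28, 53, 64, 59, 48, 52, 60, 63, 61, 62, 61, 60]
top_5 0.18 0.02 [295.1 206.9] [20, 29, 57, 93, 72, 55, 48, 41, 53, 64, 67, 70, 98, 138, 145]
x 0.1 [92, 148, 160, 145, 125, 50, 18, 27, 30, 22, 24, 21, 23, 32, 50, 55, 59, 64, 61, 61, 77, 62, 59, 53, 62, 103, 107, 93]
x 0.14 [91, 153, 160, 146, 136, 86, 23, 29, 32, 22, 23, 22, 22, 23, 26, 29, 37, 46, 58, 79, 78, 59, 55, 72, 107, 111, 109, 110]
```

Request:
{"name": "move_arm", "arguments": {"increments": [[0.001,0.0025,0.007,0],[0,0,0.007,0],[0,0,0.006,0],[0,0,0,0]]}}

```text
time_s: 11.18
ee_pos: [0.523, 0.1463, 0.1161]
eef_rot: [3.141, 0.001, -0.225]
force: [1.2, 0.3, -5.1]
grip_width: 0.0711
grip_force: 40.0
```

Request:
{"name": "move_arm", "arguments": {"increments": [[0.001,0,0.0018,0],[0.001,0,0.0018,0],[0.001,0,0.0018,0],[0,0,0,0]]}}

```text
time_s: 11.68
ee_pos: [0.5262, 0.1456, 0.1112]
eef_rot: [3.141, 0.0, -0.225]
force: [-0.1, 1.1, -4.7]
grip_width: 0.0713
grip_force: 40.0
```

Request:
{"name": "move_arm", "arguments": {"increments": [[0.001,0,0.0018,0],[0.001,0,0.0018,0],[0,0,0,0]]}}

```text
time_s: 12.05
ee_pos: [0.5282, 0.1452, 0.1076]
eef_rot: [3.141, 0.0, -0.225]
force: [0.1, 0.4, -3.7]
grip_width: 0.0713
grip_force: 40.0
```

Request:
{"name": "move_arm", "arguments": {"increments": [[0.001,0,0.0018,0],[0.001,0,0.0018,0],[0,0,0,0]]}}

```text
time_s: 12.42
ee_pos: [0.53, 0.1447, 0.1039]
eef_rot: [3.141, 0.0, -0.225]
force: [-0.7, 0.4, -4.2]
grip_width: 0.0715
grip_force: 40.0
```

Request:
{"name": "move_arm", "arguments": {"increments": [[0.001,0,0.0018,0],[0.0005,0,0.0015,0],[0,0,0,0]]}}

```text
time_s: 12.8
ee_pos: [0.5315, 0.1444, 0.1006]
eef_rot: [3.141, 0.0, -0.225]
force: [-1.4, 0.4, -4.3]
grip_width: 0.071
grip_force: 40.0
```

Request:
{"name": "move_arm", "arguments": {"increments": [[0.0005,0,0.0015,0],[0,0,0,0]]}}

```text
time_s: 13.05
ee_pos: [0.5321, 0.1443, 0.0992]
eef_rot: [3.142, -0.0, -0.225]
force: [-1.8, 1.8, -6.0]
grip_width: 0.0716
grip_force: 40.0
```

Request:
{"name": "move_arm", "arguments": {"increments": [[0.0003,0,0.0015,0],[0,0,0.001,0],[0,0,0,0]], "force": 25}}

```text
time_s: 13.42
ee_pos: [0.532, 0.1444, 0.0971]
eef_rot: [3.141, 0.001, -0.225]
force: [-8.5, 1.2, 1.7]
grip_width: 0.0712
grip_force: 25.0
```

Request:
{"name": "move_arm", "arguments": {"increments": [[-0.0003,0,0.0015,0],[-0.0005,0,0.0015,0],[0,0,0,0]]}}

```text
time_s: 13.8
ee_pos: [0.5314, 0.1445, 0.0942]
eef_rot: [-3.142, 0.0, -0.225]
force: [-7.6, 1.1, 2.6]
grip_width: 0.0718
grip_force: 25.0
```

Request:
{"name": "move_arm", "arguments": {"increments": [[-0.0008,0,0.0015,0],[-0.0008,0,0.0015,0],[0,0,0,0]]}}

```text
time_s: 14.18
ee_pos: [0.5304, 0.1448, 0.0911]
eef_rot: [-3.141, -0.001, -0.225]
force: [-2.0, 0.3, 0.1]
grip_width: 0.0713
grip_force: 25.0
```

Request:
{"name": "move_arm", "arguments": {"increments": [[-0.0006,0,0.0015,0],[-0.0006,0,0.001,0],[0,0,0,0]]}}

```text
time_s: 14.55
ee_pos: [0.5289, 0.1451, 0.0883]
eef_rot: [-3.142, -0.0, -0.225]
force: [-0.6, -0.4, 0.2]
grip_width: 0.0715
grip_force: 25.0
```

Request:
{"name": "move_arm", "arguments": {"increments": [[0,0,0.0015,0],[0,0,0.0015,0],[0,0,0,0]]}}

```text
time_s: 14.92
ee_pos: [0.5294, 0.145, 0.0877]
eef_rot: [-3.141, -0.002, -0.225]
force: [-10.2, -4.1, 26.0]
grip_width: 0.0713
grip_force: 25.0
```

```bash
cat > tilt.py <<'E'
from h import *
from station import telemetry,nets
import cv2
o=telemetry.get_obs();s=cams.camera("side");cv2.imwrite("pics/s_tilt.png",s)
print(o["force"].round(1),o["ee_pos"].round(4))
p=[.5517,.1704,-.2252,-.0005,-.0284]
K=[(-.045,.06),(-.045,-.06),(.045,.06)]
print("seated top corners",proj("side",[seatpt(p,u,v,.005) for u,v in K]).round(1).tolist())
for q in("panel","bar","box","seat"): print(q,[(np.round(d["centre"],1).tolist(),round(d["conf"],2)) for d in nets.mark_of("side",q)])
E
python3 tilt.py
```

```text
[-10.2  -4.1  26. ] [0.5294 0.145  0.0877]
seated top corners [[317.7, 253.8], [339.0, 226.7], [282.8, 226.8]]
panel [([384.9, 317.9], 0.94)]
bar [([388.1, 306.6], 0.8), ([319.6, 215.9], 0.65), ([239.6, 259.8], 0.47)]
box [([304.9, 265.0], 0.58)]
seat []
```

Request:
{"name": "move_arm", "arguments": {"increments": [[0,0,-0.001,0],[0,0,0,0],[0,0,0,0]], "grip": 1}}

```text
time_s: 15.55
ee_pos: [0.5288, 0.145, 0.0861]
eef_rot: [3.141, 0.0, -0.225]
force: [0.3, 0.0, 0.7]
grip_width: 0.0932
grip_force: 0.0
```

Request:
{"name": "move_arm", "arguments": {"increments": [[0,0,-0.02,0],[0,0,-0.03,0],[0,0,-0.03,0],[0,0,0,0]], "grip": 0}}

```text
time_s: 16.05
ee_pos: [0.5297, 0.1452, 0.1681]
eef_rot: [-3.14, -0.003, -0.225]
force: [-0.2, -0.1, -0.0]
grip_width: 0.0575
grip_force: 0.0
```

Run:
```python
from station import cams
from h import *
import cv2
s=cams.camera("side");t=cams.camera("top");cv2.imwrite("pics/s6.png",s);cv2.imwrite("pics/t6.png",t)
c=cv2.resize(s[190:290,250:350],None,fx=6,fy=6,interpolation=2)
cv2.imwrite("pics/v6.png",c)
```

```text
(no output)
```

View pics/v6.png

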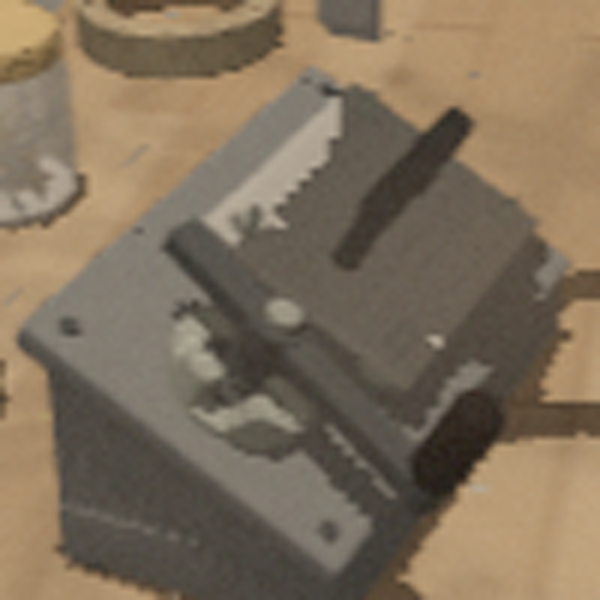

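The panel lies parallel on the deck. The front stud tip shows through its hole at (322,246) and the near upper stud at (291,227); the front near corner at (317,255) matches the seated prediction. I press briefly on the bar to make sure.

Request:
{"name": "move_arm", "arguments": {"increments": [[-0.004,0,0.02,0],[0,0,0.02,0],[0,0,0.01,0],[0,0,0.002,0],[0,0,0.002,0],[0,0,0,0]]}}

```text
time_s: 16.9
ee_pos: [0.5262, 0.1464, 0.1144]
eef_rot: [-3.14, -0.004, -0.225]
force: [-2.5, 0.1, 20.4]
grip_width: 0.0003
grip_force: 9.9
```

Request:
{"name": "move_arm", "arguments": {"increments": [[0,0,0.001,0],[0,0,0.001,0],[0,0,0,0]]}}

```text
time_s: 17.27
ee_pos: [0.5265, 0.1464, 0.1139]
eef_rot: [-3.139, -0.005, -0.225]
force: [-9.0, -0.7, 35.3]
grip_width: 0.0006
grip_force: 17.9
```

Request:
{"name": "move_arm", "arguments": {"increments": [[0,0,-0.03,0],[0,0,-0.05,0],[0,0,0,0]]}}

```text
time_s: 17.65
ee_pos: [0.5263, 0.1462, 0.1935]
eef_rot: [-3.139, -0.005, -0.225]
force: [0.3, 0.3, -0.3]
grip_width: 0.0005
grip_force: 0.0
```

```bash
cat > latch.py <<'E'
from h import *
from station import telemetry
p=[.5512,.1698,-.2252,-.0008,-.0284]
def G(q,l=0): return seatpt(p,-.07*np.cos(q),.095+.07*np.sin(q),.04+l)
if __name__=="__main__":
    for q in(0,.1,.2,.3): print(q,proj("side",G(q)).round(1),proj("top",G(q)).round(1))
    o=telemetry.get_obs()
    yaw=o["eef_rot"][2];prev=o["ee_pos"];print(prev.round(4),yaw,o["force"].round(1))
    tx=np.array([np.cos(yaw),np.sin(yaw)]);ty=np.array([np.sin(yaw),-np.cos(yaw)])
    q0=.1;bx=Rz(p[2])
    W=[]
    for q,ex,up in[(q0,.012,.08),(q0,.012,0)]+[(q,0,0) for q in np.arange(q0,1.56,.1)]:
        l=np.interp(q,[.35,.95,1.05,1.38],[0,.007,.007,-.005])
        s,c=np.sin(q),np.cos(q)
        F=G(q,l)+bx@[-(.008+.009*s)+.006*(1-s), -(.0125+.009*c)-ex, -.006+up]; W.append((q,F))
    for q,F in W:
        d=F-prev;print(round(q,2),F.round(4),"inc",(d[:2]@tx).round(4),(d[:2]@ty).round(4),-d[2].round(4));prev=F
E
python3 latch.py
```

```text
0 [[329.5 260. ]] [[228.8 234.7]]
0.1 [[328.  261.8]] [[226.  233.9]]
0.2 [[326.1 263.5]] [[223.2 232.9]]
0.3 [[323.9 264.9]] [[220.5 231.7]]
[0.5263 0.1462 0.1935] -0.22523669060020923 [ 0.3  0.3 -0.3]
0.1 [0.4729 0.2289 0.1496] inc -0.0705 -0.0687 0.044
0.1 [0.4729 0.2289 0.0696] inc 0.0 0.0 0.08
0.1 [0.4756 0.2406 0.0696] inc -0.0 -0.012 -0.0
0.2 [0.4766 0.2476 0.0701] inc -0.0006 -0.0071 -0.0005
0.3 [0.4782 0.2544 0.071 ] inc 0.0 -0.007 -0.0009
0.4 [0.4801 0.261  0.0727] inc 0.0004 -0.0069 -0.0017
0.5 [0.4823 0.2674 0.0752] inc 0.0007 -0.0067 -0.0025
0.6 [0.485  0.2734 0.078 ] inc 0.0013 -0.0064 -0.0028
0.7 [0.4882 0.2789 0.0812] inc 0.0019 -0.0061 -0.0031
0.8 [0.4919 0.284  0.0846] inc 0.0024 -0.0057 -0.0034
0.9 [0.496  0.2885 0.0882] inc 0.003 -0.0053 -0.0036
1.0 [0.5007 0.2923 0.0916] inc 0.0038 -0.0048 -0.0034
1.1 [0.5069 0.2953 0.093 ] inc 0.0054 -0.0043 -0.0015
1.2 [0.5143 0.2973 0.0931] inc 0.0067 -0.0037 -0.0
1.3 [0.5219 0.2987 0.0932] inc 0.0071 -0.0031 -0.0002
1.4 [0.5293 0.2995 0.0941] inc 0.007 -0.0024 -0.0009
1.5 [0.5354 0.2999 0.0976] inc 0.0058 -0.0017 -0.0035
```

Request:
{"name": "move_arm", "arguments": {"increments": [[-0.0235,-0.0229,0,0],[-0.0235,-0.0229,0,0],[-0.0235,-0.0229,0.01,0],[0,0,0.034,0],[0,0,0.03,0],[0,0,0.03,0],[0,0,0.02,0],[0,0,0,0],[0,0,0,0]]}}

```text
time_s: 18.77
ee_pos: [0.4718, 0.2287, 0.0667]
eef_rot: [-3.141, -0.0, -0.225]
force: [-0.2, 0.4, 0.9]
grip_width: 0.0003
grip_force: 0.0
```

Request:
{"name": "move_arm", "arguments": {"increments": [[0,-0.006,0,0],[0,-0.006,0,0],[-0.0006,-0.0071,-0.0005,0],[0,-0.007,-0.0009,0],[0,0,0,0]]}}

```text
time_s: 19.4
ee_pos: [0.4769, 0.2548, 0.0678]
eef_rot: [-3.141, 0.0, -0.225]
force: [-1.3, 0.0, 0.0]
grip_width: 0.0004
grip_force: 0.0
```

Request:
{"name": "move_arm", "arguments": {"increments": [[0.0004,-0.0069,-0.0022,0],[0.0007,-0.0067,-0.0025,0],[0.0013,-0.0064,-0.0028,0],[0,0,0,0]]}}

```text
time_s: 19.9
ee_pos: [0.4832, 0.2729, 0.0749]
eef_rot: [3.14, 0.002, -0.225]
force: [-4.2, -4.3, 1.2]
grip_width: 0.0006
grip_force: 2.9
```

Run:
```python
from latch import *
from station import nets
for c in("side","top"):
    cams.camera(c);print(c,[(np.round(d["centre"],1).tolist(),round(d["conf"],2)) for d in nets.mark_of(c,"grip")])
for q in(.2,.4,.5,.6,.7): print(q,proj("side",G(q,.003)).round(1),proj("top",G(q,.003)).round(1))
```

```text
side [([318.1, 265.8], 0.96)]
top [([212.5, 228.0], 0.79)]
0.2 [[326.8 262.5]] [[222.8 233.5]]
0.4 [[322.2 265. ]] [[217.4 230.8]]
0.5 [[319.5 265.9]] [[214.9 229.1]]
0.6 [[316.6 266.4]] [[212.6 227.3]]
0.7 [[313.4 266.7]] [[210.4 225.2]]
```

Contact made; the latch is at about 0.57 rad, as planned. I continue along the arc.

Request:
{"name": "move_arm", "arguments": {"increments": [[0.0019,-0.0061,-0.0031,0],[0.0024,-0.0057,-0.0034,0],[0.003,-0.0053,-0.0036,0],[0.0038,-0.0048,-0.0034,0],[0,0,0,0]]}}

```text
time_s: 20.72
ee_pos: [0.4997, 0.2926, 0.0891]
eef_rot: [-3.141, -0.0, -0.225]
force: [-0.0, -1.0, 0.5]
grip_width: 0.0004
grip_force: 0.0
```

Request:
{"name": "move_arm", "arguments": {"increments": [[0.0054,-0.0043,-0.0015,0],[0.0067,-0.0037,0,0],[0.0071,-0.0031,0,0],[0,0,0,0]]}}

```text
time_s: 21.22
ee_pos: [0.5209, 0.2986, 0.09]
eef_rot: [3.142, 0.0, -0.225]
force: [0.4, -0.4, 0.6]
grip_width: 0.0007
grip_force: 0.0
```

Request:
{"name": "move_arm", "arguments": {"increments": [[0.007,-0.0024,-0.001,0],[0.0058,-0.0017,-0.0035,0],[0,0,0,0]]}}

```text
time_s: 21.6
ee_pos: [0.5338, 0.2999, 0.0947]
eef_rot: [3.141, 0.001, -0.225]
force: [-5.3, 1.3, 0.9]
grip_width: 0.0004
grip_force: 2.8
```

```bash
cat > chk.py <<'E'
from latch import *
from station import nets
import cv2
for c in("side","top"):
    cv2.imwrite(f"pics/{c}_chk.png",cams.camera(c));print(c,[(np.round(d["centre"],1).tolist(),round(d["conf"],2)) for d in nets.mark_of(c,"grip")])
for q,l in((1,.007),(1.1,.006),(1.2,.002),(1.38,-.005),(1.45,-.005),(1.57,-.005),(1.57,.007)): print(q,proj("side",G(q,l)).round(1),proj("top",G(q,l)).round(1))
E
python3 chk.py
```

```text
side [([281.4, 255.4], 0.78)]
top [([203.5, 201.2], 0.53)]
1 [[304.  264.1]] [[204.4 218.9]]
1.1 [[300.2 263.4]] [[203.3 216.1]]
1.2 [[295.6 263.4]] [[202.9 212.7]]
1.38 [[287.6 262.6]] [[202.9 206.5]]
1.45 [[285.2 261.1]] [[202.6 204.5]]
1.57 [[281.3 258.4]] [[202.6 201.3]]
1.57 [[284.1 254.2]] [[200.6 203.4]]
```

Request:
{"name": "move_arm", "arguments": {"increments": [[0.003,0,-0.001,0],[0.003,0,-0.001,0],[0.002,0,0,0],[0,0,0,0]]}}

```text
time_s: 22.3
ee_pos: [0.5385, 0.2995, 0.0959]
eef_rot: [3.141, 0.008, -0.224]
force: [-24.6, 9.5, 2.9]
grip_width: 0.0003
grip_force: 12.6
```

Request:
{"name": "move_arm", "arguments": {"increments": [[-0.02,0,0,0],[-0.02,0,-0.01,0],[-0.02,0.02,-0.05,0],[-0.03,0.04,-0.05,0],[-0.04,0.05,-0.02,0],[-0.04,0.05,0,0],[-0.04,0.05,0,0],[0,0,0,0]]}}

```text
time_s: 23.3
ee_pos: [0.2989, 0.1472, 0.2206]
eef_rot: [-3.14, -0.003, -0.226]
force: [0.7, 0.1, 0.6]
grip_width: 0.0008
grip_force: 0.0
```

```bash
python3 chk.py
python3 - <<'E'
from h import *
from station import nets,telemetry
print(telemetry.get_obs()["grip_width"])
for c in("side","top"):
  for q in("panel","bar","screw_jar","tape_masking","tape_elec"):
    print(c,q,[(np.round(d["centre"],1).tolist(),round(d["conf"],2)) for d in nets.mark_of(c,q)][:3])
p=[.5512,.1698,-.2252,-.0008,-.0284]
for c in("side","top"):print(c,"pred bar",proj(c,seatpt(p,0,0,.035)),"panel",proj(c,seatpt(p,0,0,0)))
E
```

```text
side [([284.6, 257.7], 0.84)]
top [([203.6, 203.2], 0.63)]
1 [[304.  264.1]] [[204.4 218.9]]
1.1 [[300.2 263.4]] [[203.3 216.1]]
1.2 [[295.6 263.4]] [[202.9 212.7]]
1.38 [[287.6 262.6]] [[202.9 206.5]]
1.45 [[285.2 261.1]] [[202.6 204.5]]
1.57 [[281.3 258.4]] [[202.6 201.3]]
1.57 [[284.1 254.2]] [[200.6 203.4]]
0.00043525440889829667
side panel [([312.0, 225.7], 0.94), ([384.9, 317.4], 0.91)]
side bar [([390.6, 305.6], 0.95), ([317.8, 216.4], 0.61)]
side screw_jar [([248.8, 223.3], 0.96)]
side tape_masking []
side tape_elec [([238.0, 260.2], 0.62)]
top panel [([276.5, 211.2], 0.8), ([215.4, 278.9], 0.55)]
top bar [([273.0, 212.1], 0.93), ([203.8, 202.6], 0.64), ([208.4, 283.2], 0.58)]
top screw_jar [([327.6, 136.8], 0.96)]
top tape_masking [([394.9, 147.4], 0.68)]
top tape_elec [([267.1, 149.4], 0.84), ([276.8, 215.2], 0.54)]
side pred bar [[319.10077263 217.48881261]] panel [[311.8123512 228.2600876]]
top pred bar [[271.93582519 216.25674842]] panel [[275.39764228 209.68569972]]
```

```bash
python3 -c "
from station import hand_in
print(hand_in())"
```

```text
the job is handed in; nothing more can be done
None
```

I handed the job in at about 24 s of the 54 s: the panel is on all four studs and the latch is turned to its stop with its handle reading low in the notch. Both were checked by contact force and camera marks, not by a final close-up picture; the tapes and jar were never approached.

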